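# Shut and latch the gate of a loaded sterilising cage

### The arm

A 7-joint arm with a two-finger parallel gripper is mounted at the origin on the work surface. World frame = base frame: x ahead of the robot, y to its left, z up, the work surface at z = 0. Lengths are in m, angles in rad, forces in N, time in s.
With the tool pointing down it reaches from about 0.4 to 0.9 m from the base axis. Payload 5.6 kg.
Tool frame: the origin (TCP) lies midway between the tips of the shut fingers; the grasp point (between the pads) lies 19 mm behind it; z points along the fingers, y is the line along which they close (so a half turn about z gives the same grasp; the last joint's range is limited). The gripper opens to 92 mm and grips with 3 to 60 N. Pads are 20 mm wide; open, the fingers measure 128 mm over their backs; the gripper's body (75 mm by 189 mm) begins 69 mm behind the grasp point.
Start: joints at [1.087, 0.468, -0.012, 1.603, 0.006, 1.071, -0.056], TCP at [0.277, -0.588, 0.215] pointing down, gripper open.
Joint ranges: [-2.53, 2.53], [-0.31, 2.02], [-1.57, 1.55], [0.28, 2.44], [-1.29, 4.43], [0.15, 1.84], [-2.92, 2.92]. Speed limits (rad/s): [2.57, 2.57, 3.14, 3.14, 3.14, 3.14, 3.14].

### API

Orientations are given as a 3x3 rotation matrix whose columns are the frame's x, y, z axes.
In Python, from station import env, effector, solver, viewer, workorder, search_frame, tip_of gives the robot as it stands. Calls block until the motion is done:
- env.reach(position, orientation): joint-space move of the TCP to a pose.
- env.movel(position, frame=None, rate=0.15): straight line of the TCP; frame=None keeps the orientation; rate is the mean speed in m/s.
- env.goto_joints(angles): joint-space move.
- effector.release() and effector.grasp(squeeze=None): open the fingers fully, or close them until they stop; squeeze is the grip in N (None keeps the last).
- env.pause(seconds).
- solver.inverse_kinematics(position, orientation): joint angles nearest the present ones, or None.
- env.sense(): the state.
- viewer.read_camera(name): name is "side" or "top"; returns (picture, depth): 400x640x3 uint8, red, green, blue; 400x640 float32, m along the optical axis (not along the pixel's ray), 0 where there is no reading.
- viewer.camera_info(name): a dict with "intrinsics" (3x3 intrinsics, pixels), "dist_coeffs" ([k1, k2, p1, p2, k3] as OpenCV has them; the pictures are not rectified), "eye" and "rotation" of the camera in the world. Camera axes: x right, y up, looking along -z (the intrinsics and any distortion apply to the point x, -y, -z); pixel columns grow to the right and rows downward; lengths in m; the calibration is good to about 2 mm. A picture is of the moment at which its call begins. camera_info takes no time and is no camera call.
A pose or a line that the arm cannot do raises env.PlanningError and nothing moves.
- workorder.finish_job(): hands the job in; it is judged then, once.
Trained networks look in the newest picture that a camera, given by its name, has taken for a name from the list of things; names that differ only in an ending like _2 or _b are one class to them, and where a whole thing is asked for, a point or a joint stands for the part that bears it (a point fixed in the world has none). Each returns a list of dicts, best first, with "score" (0 to 1); they miss things now and then, are a little off and sometimes report something else, mostly with a low value. They report only what shows in the picture. A call takes as long as a camera call.
- search_frame(camera, name): "at" ([x, y, z] in m, in world coordinates, good to about 4 mm: the middle of the surface that is visible of it).
- tip_of(camera, name): "at" ([x, y, z] in m, in world coordinates, good to about 4 mm: a listed point, or the origin of a listed thing).
The state is a dict: "t": time; "joint_positions": joint angles; "joint_velocities": joint speeds; "tau": joint torques, N m; "ee_pos": TCP position; "tcp_rot": TCP orientation; "wrist_force": force on the tool from outside, world axes, zero at the start; "moment": the same for the moment, N m; "gripper_width": finger opening in m; "grasp_force": force on a finger pad.
Only numpy, scipy, OpenCV 4.12 (cv2) and the standard library are available. Lean on these libraries where they do the work, as an engineer would, in place of code of your own. Each camera call takes 0.05 s, during which the arm holds its last target. There are 200 camera calls.

### The job

The dish cage is loaded for the steriliser but its gate stands ajar. Take the latch bar by its knob, lift it over the upright horn of the catch, press the gate home against its rubber buffer and lower the bar fully down into the hook behind the horn, so that the gate stays shut when you let go. Feel for the buffer and do it gently, without slamming or forcing the catch (15 N is too much for it), and leave the racks, the bottle and the loose dish where they are.

Things in the scene. Friction and masses are not known exactly. Their poses are not given: they have to be found in the camera images.
- cage: Stainless loading cage fixed to the bench, 310 mm wide (its y), 210 deep (its x), 175 high, open on top, rod walls. Origin on the bench under the middle of its front, in the plane of the posts' front faces; x points into the cage, z up. Hinge post at y = +0.15, latch post at y = -0.15. The gate hangs in front (x below 0) and opens outward.
- gate (a joint): Gate angle, rad; grows as the gate opens (clockwise seen from above); starts at 0.3 to 0.55. At 0 it is parallel to the cage's front. Latched it reads anything from -0.035 to +0.035, depending on how the catch is set; a bar come down in front of the horn keeps it 0.045 more open than that. Slight hinge friction, stays where left.
- latch (a joint): Lift of the latch bar about its pivot, rad: 0 level and fully down on its stop, 0.5 fully up. Falls by its own weight (220 g). Above 0.12 it passes over the horn; 0.2 to 0.25 clears well. If it is let go half down behind the horn, friction holds it there: bring it all the way down.
- gate_hinge (a point): Point on the vertical hinge axis, 140 mm up. Turns with the gate: x axis = the gate's inward normal (the way to push it shut), y axis from the free edge towards the hinge, z up. The gate is a rod frame, free edge 285 mm from the axis, 12 mm thick, 30 to 172 mm up; a flat stop tab, 90 mm up, reaches 311 mm from the axis.
- latch_pivot (a point): Pivot of the latch bar on the gate's front, 140 mm above the bench, 160 mm from the hinge axis along the gate. Axes as gate_hinge. The bar is flat steel 180 mm long, 20 high, 6 thick, from 28 mm on the hinge side of the pivot to 152 mm on the other, past the gate's free edge; a staple guides it 23 mm past the pivot.
- knob (a point): Grip point on the bar's knob, a round steel stem 14 mm thick standing 40 mm out from the bar's front, 19 mm ball at its end. On the stem's axis, 22 mm out from the bar, 35.5 mm in front of the hinge axis, 75 mm from the pivot. Moves with the bar; x axis along the stem, towards the gate. Pinch it from above, fingers closing along the gate; it may turn between the pads.
- bar_tip (a point): Middle of the bar 2 mm short of its free end, 310 mm from the hinge axis along the gate; z = 0.140 with the bar down.
- keeper: Slotted plate fixed on the latch post's outer side (origin and axes the same as cage). It carries the catch: one bracket with the hook, its horn and the rubber buffer, clamped in the slots up to 9 mm further in or out along the cage's x than its middle setting, differently on each cage; no measured pose shows this. Over 15 N in all on hook and buffer is too much.
- horn_mid (a point): Inner face of the horn at its top edge, for the catch's MIDDLE setting (true place up to 9 mm in or out along x); axes as cage. The horn is upright, 12 mm wide (y), 8 thick, top 144 mm above the bench; the hook's floor behind it is 126 mm up. Latched, the bar's front face bears outward on this face.
- buffer_mid (a point): Tip of the domed rubber buffer, 14 mm across, 90 mm up, for the catch's MIDDLE setting; moves with the horn. It meets the tab on the gate's free edge, 300 mm from the hinge axis, and yields about 6 N per mm. Latched it stays squeezed by 0.7 mm (4 N); pressed with 7 to 10 N, the bar is clear to go down behind the horn. Near it go no faster than 15 mm/s.
- rack_a: Steel wire rack with five 93 mm glass dishes, 104 mm across, 125 mm high, standing in the cage towards the hinge side. Origin under its middle. Leave alone.
- rack_b: A second rack like it, towards the latch side. Leave alone.
- dish: Closed petri dish 93 mm across, 16 mm high, on the bench in front of the cage. Origin under its middle. Leave alone.
- media_bottle: Glass screw-cap bottle 70 mm across, 150 mm high, on the bench in front of the hinge end of the cage. Origin under its middle. Leave alone.

How it is judged:
By the outcome, as a careful person would: the job done as asked, in the order asked, and still so for the second after the job is handed in, with the robot touching nothing.
It also fails if it takes over 51 s, if anything falls off the work surface, if the arm or the gripper's body presses on something with over 40 N, if the wrist force passes 120 N, or if a joint passes its speed limit or range.

## Working session

There is one attempt and no reset: what is moved stays moved. The work goes in short steps, each a Python script; the robot and the scene stay as the last script left them, time stands still between calls to the robot, and variables do not carry over. Pictures are saved under pics/ and viewed, at most 10 in all, crops included, and the job is handed in when it is done.

```bash
mkdir -p pics; ls
python3 - <<'E'
from station import env, viewer, search_frame, tip_of
import cv2, numpy as np
np.set_printoptions(precision=4,suppress=True)
ims=[]
for c in ("side","top"):
    p,d=viewer.read_camera(c); ims.append(p)
    i=viewer.camera_info(c); print(c,i["eye"],i["rotation"],i["intrinsics"])
    for n in ("cage","keeper","gate_hinge","latch_pivot","knob","bar_tip","horn_mid","buffer_mid","rack_a","dish","media_bottle"):
        print(c,n,[(np.round(r["at"],4).tolist(),round(r["score"],2)) for r in tip_of(c,n)[:2]])
    cv2.imwrite(f"pics/{c}0.png",p[:,:,::-1])
s=env.sense(); print(s["t"],s["ee_pos"],s["tcp_rot"],s["wrist_force"])
E
```

```text
pics
side [ 0.2866 -0.4941  0.6704] [[ 0.8789  0.323  -0.3509]
 [-0.4768  0.6115 -0.6314]
 [ 0.0106  0.7223  0.6915]] [[378.386    0.     319.6846]
 [  0.     378.386  202.9902]
 [  0.       0.       1.    ]]
side cage [([0.5909, -0.1232, -0.0015], 0.84), ([0.4443, -0.1058, 0.0912], 0.39)]
side keeper []
side gate_hinge [([0.739, -0.0914, 0.1398], 0.68)]
side latch_pivot [([0.6055, -0.0073, 0.1431], 0.66)]
side knob [([0.547, 0.0512, 0.1397], 0.72), ([0.6839, 0.0981, -0.0042], 0.59)]
side bar_tip []
side horn_mid [([0.4392, -0.0835, 0.1469], 0.94)]
side buffer_mid [([0.4442, -0.1004, 0.0906], 0.81), ([0.6832, 0.0976, -0.005], 0.65)]
side rack_a [([0.5299, -0.2281, 0.0149], 0.6), ([0.6615, -0.2369, 0.0145], 0.57)]
side dish [([0.5081, 0.2273, 0.0005], 0.82)]
side media_bottle [([0.6848, 0.1012, -0.0044], 0.68)]
top [ 0.4049 -0.0033  1.0203] [[-0.01    0.9818 -0.1894]
 [-0.9998 -0.0069  0.0171]
 [ 0.0155  0.1896  0.9817]] [[399.3993   0.     321.9776]
 [  0.     399.3993 200.9713]
 [  0.       0.       1.    ]]
top cage [([0.5904, -0.123, 0.0035], 0.97)]
top keeper []
top gate_hinge [([0.7434, -0.0897, 0.1425], 0.91)]
top latch_pivot [([0.6074, -0.0005, 0.139], 0.78)]
top knob [([0.5508, 0.0519, 0.1393], 0.76)]
top bar_tip [([0.4697, 0.0652, 0.1424], 0.56)]
top horn_mid [([0.4391, -0.0904, 0.1438], 0.49)]
top buffer_mid [([0.4398, -0.104, 0.0901], 0.71)]
top rack_a [([0.6621, -0.2399, 0.017], 0.9), ([0.5363, -0.2255, 0.014], 0.81)]
top dish [([0.5066, 0.2275, 0.0027], 0.91)]
top media_bottle [([0.687, 0.0993, 0.0046], 0.71)]
1.2 [ 0.2773 -0.5879  0.2146] [[ 0.9045  0.4266  0.    ]
 [ 0.4266 -0.9045 -0.0001]
 [-0.      0.0001 -1.    ]] [ 0.0908 -0.3713 -0.6722]
```

View pics/side0.png

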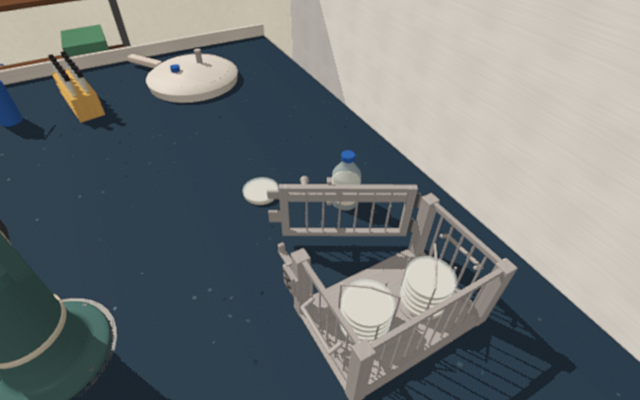

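View pics/top0.png

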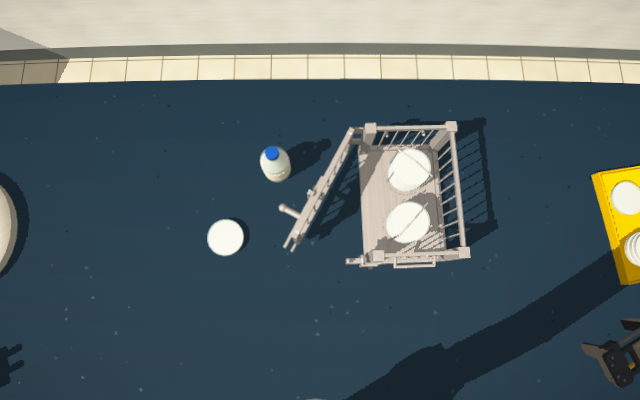

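The pictures agree with the network points. The gate's free edge is at about (290,240) in top, the knob at (285,210) and the catch at (352,261). The gate swings about the far-x post, with gate direction ≈0.49 rad from world -x and cage yaw ≈0.033. Distances from hinge to knob and tip (0.239, 0.313) match the given sizes.

```bash
cat > h.py <<'E'
from station import env, effector, solver, viewer, workorder, search_frame, tip_of
import numpy as np
np.set_printoptions(precision=4,suppress=True)
def axes(phi):   # phi: gate direction from world -x, opening positive
    u=np.array([-np.cos(phi),np.sin(phi),0]); n=np.array([-np.sin(phi),-np.cos(phi),0])  # to free edge, inward normal
    return u,n
def rot(phi):
    y=-axes(phi)[0]; z=np.array([0,0,-1.]); return np.column_stack([np.cross(y,z),y,z])
def st(tag=""):
    s=env.sense(); print(tag,"t%.2f"%s["t"],s["ee_pos"],"F",s["wrist_force"],"w%.4f"%s["gripper_width"],"g%.1f"%s["grasp_force"]); return s
E
python3 - <<'E'
from h import *
K=np.array([.549,.0515,.121]); phi=.487
p=env.sense()["ee_pos"]
env.movel([p[0],p[1],.30],rate=.25)
env.reach(K+[0,0,.14],rot(phi)); s=st("hover"); print(s["joint_positions"])
for c in("side","top"):
    im,_=viewer.read_camera(c)
    for n in("knob","bar_tip","gate_hinge","latch_pivot"): print(c,n,[(np.round(r["at"],4).tolist(),round(r["score"],2)) for r in tip_of(c,n)[:2]])
    if c=="side":
        import cv2; cv2.imwrite("pics/side1.png",im[:,:,::-1])
E
```

```text
hover t4.16 [0.5493 0.0502 0.2609] F [ 1.0365 -0.2864  0.3562] w0.0921 g0.0
[ 0.3651  0.3312 -0.6366  1.7633  0.217   1.1181 -0.8304]
side knob [([0.5505, 0.0569, 0.1387], 0.48)]
side bar_tip [([0.4713, 0.0648, 0.1396], 0.5)]
side gate_hinge [([0.7375, -0.09, 0.1391], 0.61), ([0.549, 0.0533, 0.1391], 0.21)]
side latch_pivot [([0.6032, -0.0079, 0.1426], 0.7)]
top knob []
top bar_tip []
top gate_hinge [([0.7412, -0.0893, 0.1417], 0.94), ([0.5075, 0.2248, -0.0015], 0.48)]
top latch_pivot []
```

View pics/side1.png

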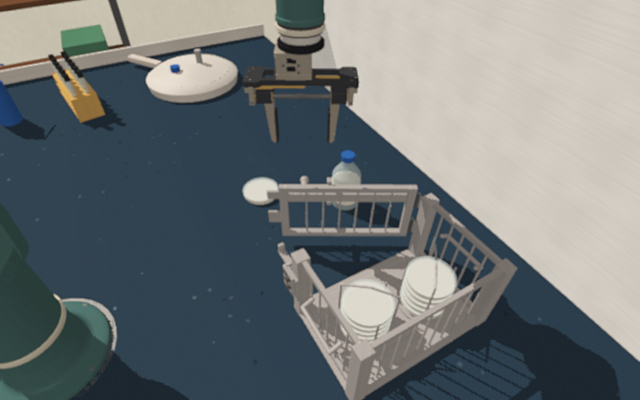

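The open gripper straddles the knob (ball at about (303,181)) and sits clear of the bottle. I'll descend and grip.

Run:
```python
from h import *
K=np.array([.5494,.0525,.121]); phi=.487; u,n=axes(phi)
s=st("base")
env.movel(K+[0,0,.03],rate=.12); st("pre")
env.movel(K,rate=.06); b=st("down")
effector.grasp(15); s=st("grip")
d=s["wrist_force"]-b["wrist_force"]; print("du",d@u,"dn",d@n,"dz",d[2])
```

```text
base t4.66 [0.549  0.0515 0.261 ] F [ 0.6252 -0.3724  0.446 ] w0.0920 g0.0
pre t5.72 [0.55   0.0527 0.1517] F [ 0.8379  0.8777 -0.6769] w0.0922 g0.0
down t6.38 [0.5494 0.0527 0.1208] F [ 0.3195 -0.4117  1.2797] w0.0921 g0.0
grip t7.54 [0.5504 0.0516 0.1211] F [ 4.6284 -3.0936 -2.2986] w0.0132 g15.0
du -5.062998291031843 dn 0.3536903356420346 dz -3.5782838890518978
```

```bash
cat >> h.py <<'E'
H=np.array([.7403,-.0901,0]); 
def force(k=4):
    f=[]
    for _ in range(k): env.pause(.02); f.append(env.sense()["wrist_force"])
    return np.mean(f,0)
def target(phi,lift,cu=0,cn=0):
    u,n=axes(phi); L=.160+.075*np.cos(lift)
    return H+u*(L+cu)-n*(.0355-cn)+np.array([0,0,.121+.075*np.sin(lift)])
E
python3 - <<'E'
from h import *
F0=np.array([.6,-.05,.3])
s=env.sense(); env.movel(s["ee_pos"],rate=.02)
effector.grasp(40); s=st("grip40")
phi=.487;u,n=axes(phi)
e=s["ee_pos"]-target(phi,0); cu,cn=e@u,e@n; print("offs",cu,cn,e[2])
# choose phi so that cn=0
phi0=phi-cn/.235; u,n=axes(phi0); cu=(s["ee_pos"]-target(phi0,0))@u; print("phi0",phi0,"cu",cu)
zc=s["ee_pos"][2]-.121
for l in (.08,.16,.23):
    env.movel(target(phi0,l,cu)+[0,0,zc],rate=.03); f=force()-F0; print("lift",l,f@u,f@n,f[2])
    cu+=np.clip((f@u)/3500*.6,-.002,.002)
st("lifted")
for phi in np.append(np.arange(phi0-.06,.12,-.06),.10):
    env.movel(target(phi,.23,cu)+[0,0,zc],frame=rot(phi),rate=.05)
    u,n=axes(phi); f=force(2)-F0; a=env.sense()["ee_pos"]
    print("phi %.3f cu %.4f Fu %.1f Fn %.1f Fz %.1f"%(phi,cu,f@u,f@n,f[2]), a-target(phi,.23,cu))
    if abs(f@u)>15 or abs(f@n)>10: print("stop"); break
    cu+=np.clip((f@u)/3500*.6,-.0015,.0015)
s=st("end"); print(cu,zc,phi)
import cv2
im,_=viewer.read_camera("side"); cv2.imwrite("pics/side2.png",cv2.resize(im[150:350,200:460,::-1],(780,600)))
for m in("bar_tip","knob","horn_mid"): print(m,[(np.round(r["at"],4).tolist(),round(r["score"],2)) for r in tip_of("side",m)[:2]])
E
```

```text
grip40 t8.01 [0.5503 0.0514 0.1211] F [ 2.1722 -2.5453 -2.3995] w0.0125 g40.0
offs -0.0008878377142144485 -0.0006869513138627883 6.451378131065721e-05
phi0 0.48992319708026716 cu -0.000783056527444521
lift 0.08 -2.8539938830559812 0.8273140251145287 -5.128056300755176
lift 0.16 -0.33146734208250356 -0.042016107775214 -4.842091890636655
lift 0.23 1.8076882831439283 -0.749536816866792 -5.209163485490309
lifted t9.23 [0.552  0.0508 0.1381] F [ 0.133   1.0353 -4.566 ] w0.0129 g40.0
phi 0.430 cu -0.0010 Fu 2.7 Fn 0.7 Fz -5.4 [-0.0003  0.0003 -0.    ]
phi 0.370 cu -0.0006 Fu 1.9 Fn 0.2 Fz -6.3 [0.0002 0.0002 0.0001]
phi 0.310 cu -0.0002 Fu -0.2 Fn 0.9 Fz -6.8 [0.0005 0.0001 0.0002]
phi 0.250 cu -0.0003 Fu -0.6 Fn 0.4 Fz -5.0 [0.0006 0.0002 0.0003]
phi 0.190 cu -0.0004 Fu -0.4 Fn -0.4 Fz -5.1 [0.0004 0.0003 0.0002]
phi 0.130 cu -0.0004 Fu -1.1 Fn 1.1 Fz -4.5 [0.0004 0.0004 0.0002]
phi 0.100 cu -0.0006 Fu 0.2 Fn 0.5 Fz -5.0 [0.0001 0.0003 0.0001]
end t12.36 [ 0.5127 -0.0313  0.1382] F [ 1.2427 -0.85   -5.3657] w0.0131 g40.0
-0.0006026151049515798 6.451378131065721e-05 0.1
bar_tip [([0.4361, -0.0474, 0.1707], 0.68)]
knob []
horn_mid [([0.4394, -0.0851, 0.1477], 0.7)]
```

View pics/side2.png

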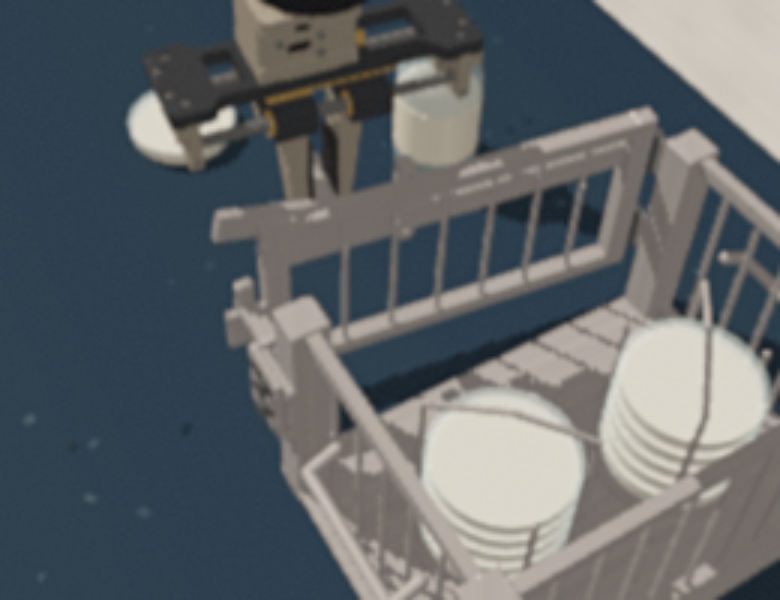

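The bar tip (225,225) is raised and clears the horn (240,290), and the gate is about 0.1 rad short of shut. Next I'll feel slowly for the buffer.

Run:
```python
from h import *
F0=np.array([.6,-.05,.3]); cu=-.0006; zc=6e-5; phi=.1; base=[]; log=[]
while phi>-.12:
    phi-=.003
    if len(log)>2 and log[-1]-np.mean(base)>2: phi+=.0015   # smaller once in contact
    env.movel(target(phi,.23,cu)+[0,0,zc],frame=rot(phi),rate=.006)
    u,n=axes(phi); f=force(3)-F0; r=-f@n; log.append(r)
    if len(base)<10: base.append(r)
    b=np.mean(base)
    if len(log)%8==0 or r-b>1.8: 
        a=env.sense()["ee_pos"]; print("phi %.4f r %.2f b %.2f Fu %.1f Fz %.1f ee"%(phi,r,b,f@u,f[2]),a)
    if r-b>10.2: break
    cu+=np.clip((f@u)/3500*.2,-.0003,.0003)
s=st("end"); a=s["ee_pos"]-H; a[2]=0
print("true phi", np.arctan2(a[1],-a[0])-np.arctan2(.0355,.16+.075*np.cos(.23)+cu),"phi",phi,"cu",cu,"b",b)
import json; json.dump(dict(phi=phi,cu=cu,b=b),open("s.json","w"))
```

```text
phi 0.0760 r -0.25 b -0.35 Fu 0.2 Fz -4.4 ee [ 0.5113 -0.0371  0.1381]
phi 0.0520 r -0.65 b -0.32 Fu -0.3 Fz -4.9 ee [ 0.5101 -0.0426  0.1382]
phi 0.0280 r -0.02 b -0.32 Fu -0.6 Fz -5.0 ee [ 0.509  -0.0482  0.1382]
phi 0.0040 r -0.22 b -0.32 Fu -0.7 Fz -4.6 ee [ 0.5081 -0.0537  0.1382]
phi -0.0050 r 1.99 b -0.32 Fu -0.1 Fz -4.7 ee [ 0.5078 -0.0553  0.1382]
phi -0.0065 r 3.53 b -0.32 Fu 0.0 Fz -4.5 ee [ 0.5078 -0.0556  0.1382]
phi -0.0080 r 4.78 b -0.32 Fu 0.4 Fz -4.5 ee [ 0.5077 -0.0559  0.1382]
phi -0.0095 r 5.09 b -0.32 Fu -0.6 Fz -4.8 ee [ 0.5077 -0.0561  0.1382]
phi -0.0110 r 6.15 b -0.32 Fu -0.4 Fz -4.9 ee [ 0.5077 -0.0562  0.1382]
phi -0.0125 r 6.53 b -0.32 Fu -0.1 Fz -5.2 ee [ 0.5077 -0.0563  0.1382]
phi -0.0140 r 7.29 b -0.32 Fu -0.6 Fz -5.1 ee [ 0.5077 -0.0564  0.1382]
phi -0.0155 r 8.00 b -0.32 Fu -0.5 Fz -4.5 ee [ 0.5077 -0.0565  0.1382]
phi -0.0170 r 8.44 b -0.32 Fu -0.8 Fz -4.8 ee [ 0.5077 -0.0566  0.1383]
phi -0.0185 r 8.71 b -0.32 Fu -0.2 Fz -4.7 ee [ 0.5076 -0.0567  0.1383]
phi -0.0200 r 9.43 b -0.32 Fu -0.6 Fz -4.4 ee [ 0.5077 -0.0568  0.1383]
phi -0.0215 r 9.94 b -0.32 Fu -0.2 Fz -4.4 ee [ 0.5076 -0.0569  0.1383]
end t26.94 [ 0.5076 -0.0569  0.1383] F [-0.043  10.0441 -4.4052] w0.0129 g40.1
true phi -0.009987026908288066 phi -0.021500000000000047 cu -0.0008980942233303788 b -0.31645529672056616
```

Buffer met at phi≈-0.004, and it's now pressed with about 8 N. I'll lower the bar while regulating that push.

Run:
```python
from h import *
import json
q=json.load(open("s.json")); phi,cu,b=q["phi"],q["cu"],q["b"]; F0=np.array([.6,-.05,.3]); zc=6e-5
lift=.23
while lift>-.035:
    lift-=.015
    env.movel(target(phi,lift,cu)+[0,0,zc],frame=rot(phi),rate=.012)
    u,n=axes(phi); f=force(3)-F0; r=-f@n-b; a=env.sense()["ee_pos"]
    print("lift %.3f phi %.4f r %.2f Fu %.1f Fz %.1f ee"%(lift,phi,r,f@u,f[2]),a)
    if r>13.5 or f[2]>6: print("stop"); break
    if lift<.03 and f[2]>3.5: print("bottomed"); break
    phi+=np.clip((r-10.6)*.0006,-.0015,.0015)
    cu+=np.clip((f@u)/3500*.3,-.0005,.0005)
s=st("end"); json.dump(dict(phi=phi,cu=cu,b=b,lift=lift),open("s.json","w"))
```

```text
lift 0.215 phi -0.0215 r 10.06 Fu 0.0 Fz -3.5 ee [ 0.5074 -0.0568  0.1373]
lift 0.200 phi -0.0218 r 10.21 Fu 0.6 Fz -1.8 ee [ 0.5073 -0.0568  0.1364]
lift 0.185 phi -0.0221 r 10.85 Fu 1.2 Fz -0.7 ee [ 0.5071 -0.0569  0.1354]
lift 0.170 phi -0.0219 r 10.24 Fu 1.9 Fz 1.2 ee [ 0.507  -0.0568  0.1345]
lift 0.155 phi -0.0221 r 10.78 Fu 1.8 Fz 1.9 ee [ 0.5069 -0.0568  0.1336]
lift 0.140 phi -0.0220 r 10.35 Fu 1.7 Fz 1.8 ee [ 0.5067 -0.0568  0.1326]
lift 0.125 phi -0.0222 r 11.12 Fu 1.4 Fz 2.4 ee [ 0.5066 -0.0568  0.1316]
lift 0.110 phi -0.0219 r 10.41 Fu 0.9 Fz 2.2 ee [ 0.5064 -0.0568  0.1305]
lift 0.095 phi -0.0220 r 10.83 Fu 0.3 Fz 1.5 ee [ 0.5063 -0.0568  0.1293]
lift 0.080 phi -0.0218 r 10.83 Fu 0.4 Fz 1.7 ee [ 0.5063 -0.0568  0.1282]
lift 0.065 phi -0.0217 r 10.18 Fu 0.4 Fz 0.8 ee [ 0.5062 -0.0569  0.1271]
lift 0.050 phi -0.0219 r 10.90 Fu 0.1 Fz 0.8 ee [ 0.5061 -0.0568  0.1259]
lift 0.035 phi -0.0218 r 10.35 Fu 0.8 Fz 2.2 ee [ 0.5061 -0.0568  0.1249]
lift 0.020 phi -0.0219 r 10.49 Fu 0.9 Fz 1.6 ee [ 0.506  -0.0569  0.1238]
lift 0.005 phi -0.0220 r 10.67 Fu 0.7 Fz 1.8 ee [ 0.506  -0.0568  0.1227]
lift -0.010 phi -0.0219 r 10.84 Fu 0.3 Fz 1.6 ee [ 0.506  -0.0569  0.1215]
lift -0.025 phi -0.0218 r 11.04 Fu 1.7 Fz 7.5 ee [ 0.506  -0.0568  0.121 ]
stop
end t32.04 [ 0.506  -0.0568  0.121 ] F [-1.8707 10.8519  8.4159] w0.0125 g40.1
```

Run:
```python
from h import *
import json,cv2
q=json.load(open("s.json")); phi,cu,b=q["phi"],q["cu"],q["b"]; F0=np.array([.6,-.05,.3]); zc=6e-5; lift=-.017
for k in range(14):
    env.movel(target(phi,lift,cu)+[0,0,zc],frame=rot(phi),rate=.012)
    u,n=axes(phi); f=force(3)-F0; r=-f@n-b
    print("phi %.4f r %.2f Fu %.1f Fz %.1f ee"%(phi,r,f@u,f[2]),env.sense()["ee_pos"])
    if r<.7: break
    phi+=.0015
st("eased")
im,_=viewer.read_camera("side"); cv2.imwrite("pics/side3.png",cv2.resize(im[150:350,200:460,::-1],(780,600)))
for m in("bar_tip","horn_mid","gate_hinge"): print(m,[(np.round(r["at"],4).tolist(),round(r["score"],2)) for r in tip_of("side",m)[:2]])
json.dump(dict(phi=phi,cu=cu,b=b,lift=lift),open("s.json","w"))
```

```text
phi -0.0218 r 10.25 Fu 0.3 Fz 2.1 ee [ 0.506  -0.0568  0.1211]
phi -0.0203 r 10.37 Fu 0.5 Fz 1.5 ee [ 0.506  -0.0567  0.1211]
phi -0.0188 r 9.53 Fu 0.3 Fz 2.3 ee [ 0.506  -0.0566  0.1211]
phi -0.0173 r 9.36 Fu 0.7 Fz 2.4 ee [ 0.506  -0.0565  0.1211]
phi -0.0158 r 8.38 Fu 0.5 Fz 2.6 ee [ 0.506  -0.0564  0.1211]
phi -0.0143 r 8.12 Fu 1.3 Fz 2.4 ee [ 0.506  -0.0563  0.1211]
phi -0.0128 r 7.42 Fu 1.0 Fz 2.6 ee [ 0.5061 -0.0562  0.1211]
phi -0.0113 r 6.32 Fu 1.0 Fz 2.3 ee [ 0.5061 -0.0561  0.1211]
phi -0.0098 r 6.39 Fu 0.9 Fz 2.8 ee [ 0.5061 -0.056   0.1211]
phi -0.0083 r 5.45 Fu 1.1 Fz 3.2 ee [ 0.5061 -0.0559  0.121 ]
phi -0.0068 r 5.28 Fu 1.5 Fz 6.5 ee [ 0.5061 -0.0559  0.121 ]
phi -0.0053 r 4.09 Fu 1.7 Fz 6.3 ee [ 0.5061 -0.0557  0.121 ]
phi -0.0038 r 4.40 Fu 1.1 Fz 6.6 ee [ 0.5061 -0.0556  0.121 ]
phi -0.0023 r 3.32 Fu 1.7 Fz 6.8 ee [ 0.5061 -0.0556  0.121 ]
eased t36.24 [ 0.5061 -0.0556  0.121 ] F [-0.895   2.4504  6.9182] w0.0126 g40.0
bar_tip [([0.4432, -0.1041, 0.0966], 0.68), ([0.4289, -0.0773, 0.1419], 0.58)]
horn_mid [([0.4404, -0.0845, 0.1474], 0.67)]
gate_hinge [([0.7406, -0.0892, 0.1386], 0.71), ([0.6829, 0.1014, -0.007], 0.57)]
```

View pics/side3.png

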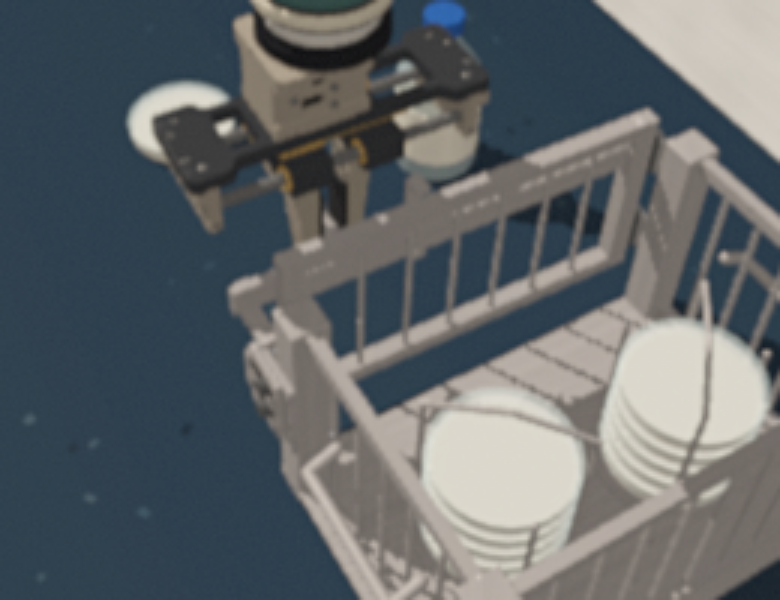

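The bar tip (about (240,295)) now hides the horn from this inner-side camera, so it looks to be down behind the horn. I'll ease the rest of the way, tug lightly, then release.

Run:
```python
from h import *
import json,cv2
q=json.load(open("s.json")); phi,cu,b=q["phi"],q["cu"],q["b"]; F0=np.array([.6,-.05,.3]); zc=6e-5; lift=-.010
for k in range(8):
    phi+=.0022
    env.movel(target(phi,lift,cu)+[0,0,zc],frame=rot(phi),rate=.015)
    u,n=axes(phi); f=force(2)-F0; r=-f@n-b
    print("phi %.4f r %.2f Fu %.1f Fz %.1f ee"%(phi,r,f@u,f[2]),env.sense()["ee_pos"])
    if r<-1.5: break
json.dump(dict(phi=phi,cu=cu,b=b,lift=lift),open("s.json","w"))
st()
```

```text
phi 0.0014 r -0.71 Fu 0.8 Fz 5.4 ee [ 0.5061 -0.0555  0.121 ]
phi 0.0036 r -1.15 Fu 0.6 Fz 5.7 ee [ 0.5061 -0.0555  0.121 ]
phi 0.0058 r -2.29 Fu 0.4 Fz 6.2 ee [ 0.5061 -0.0554  0.121 ]
 t37.29 [ 0.5061 -0.0554  0.121 ] F [ 0.3973 -2.9907  6.0011] w0.0129 g40.0
```

Run:
```python
from h import *
import json,cv2
q=json.load(open("s.json")); cu=q["cu"]
env.movel(target(.001,-.005,cu),frame=rot(.001),rate=.015)
effector.release(); s=st("open")
p=s["ee_pos"]; env.movel(p+[0,0,.06],rate=.06); st("up")
env.movel(p+[0,.06,.18],rate=.12); s=st("away")
im,_=viewer.read_camera("side"); cv2.imwrite("pics/side4.png",cv2.resize(im[150:350,200:460,::-1],(780,600)))
for m in("bar_tip","horn_mid","knob","latch_pivot","dish","media_bottle"): print(m,[(np.round(r["at"],4).tolist(),round(r["score"],2)) for r in tip_of("side",m)[:2]])
```

```text
open t38.76 [ 0.5051 -0.0544  0.1206] F [-0.381  -0.4934 -0.7233] w0.0918 g0.0
up t39.91 [ 0.5048 -0.0544  0.1803] F [-0.5259  0.052   0.3693] w0.0919 g0.0
away t41.17 [0.5047 0.0052 0.2999] F [-0.6997 -0.1744  0.1208] w0.0918 g0.0
bar_tip [([0.427, -0.0821, 0.1412], 0.58)]
horn_mid [([0.4389, -0.0853, 0.1449], 0.92)]
knob [([0.507, -0.0541, 0.1391], 0.5)]
latch_pivot [([0.5813, -0.0837, 0.1423], 0.58)]
dish [([0.4434, -0.1056, 0.0898], 0.64), ([0.5072, 0.2249, 0.0008], 0.58)]
media_bottle [([0.6829, 0.0991, -0.0057], 0.65), ([0.5099, 0.2267, -0.0005], 0.17)]
```

View pics/side4.png

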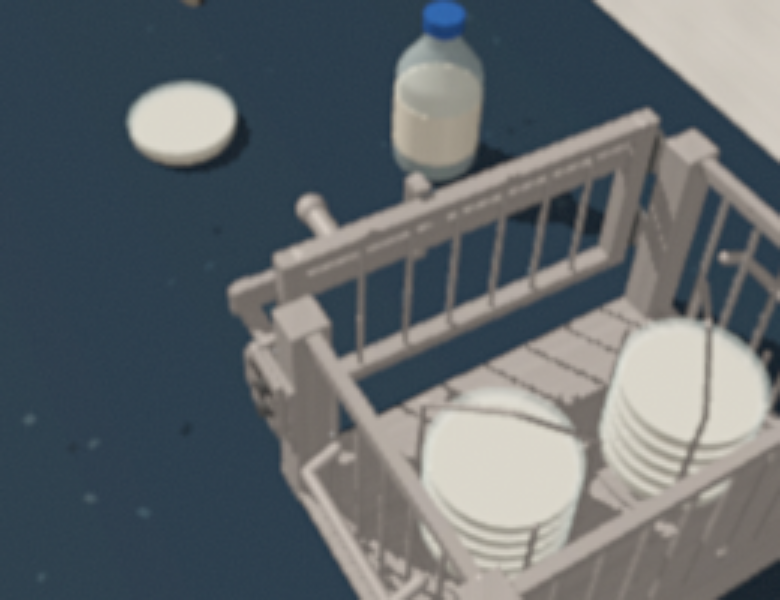

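The bar is level, with its tip at (240,295) in the hook and the horn hidden behind it. The gate is shut with the knob free at (310,205). The dish, bottle and racks haven't moved, so I'm handing in.

```bash
python3 -c "
from station import workorder; print(workorder.finish_job())"
```

```text
the job is handed in; nothing more can be done
None
```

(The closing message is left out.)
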